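# Close up the marker chest

### The arm

A 7-joint arm with a two-finger parallel gripper is mounted at the origin on a cart in front of the work surface, level with it; the furniture and walls round the work are solid. World frame = base frame: x ahead of the robot, y to its left, z up, the work surface at z = 0. Lengths are in m, angles in rad, forces in N, time in s.
With the tool pointing down it reaches from about 0.4 to 0.85 m from the base axis. Payload 10.4 kg.
Tool frame: the origin (TCP) lies on the centre line of the jaws, within the pads' length; the fingertips stand 11 mm ahead of it and the grasp point (between the pads) lies 8 mm behind it (tip_reach is the distance from the TCP to the fingertips, in m); z points along the fingers, y is the line along which they close (so a half turn about z gives the same grasp; the last joint's range is limited). The gripper opens to 85 mm and grips with 20 to 120 N. Pads are 22 mm wide; open, the fingers measure 114 mm over their backs; the gripper's body (76 mm by 85 mm) begins 54 mm behind the grasp point. The pads swing forward as they close: fully open they stand 13 mm farther back than shut.
Start: joints at [-1.238, 0.332, -0.065, 1.46, 0.022, 1.35, -0.088], TCP at [0.218, 0.586, 0.242] pointing down, gripper open.
Joint ranges: [-2.6, 2.6], [-0.5, 2.12], [-1.47, 1.34], [0.16, 2.42], [-1.27, 4.41], [0.06, 2.06], [-2.6, 2.6]. Speed limits (rad/s): [2.22, 2.22, 2.79, 2.79, 3.14, 3.14, 3.14].

### API

Orientations are given as a unit quaternion [x, y, z, w].
In Python, from workcell import get_obs, camera, hand_in, tip_reach gives the robot as it stands. The module is installed in compiled form; this text tells all that it offers.
- The arm moves only by the tool move_arm, never from a script. Its argument "plan" is a list of rows, each an object with "delta_pos": the shift along the tool's x, y, z in normalised numbers (1 is 0.6 m), a list of three; "turn": the turn, a rotation vector about the tool's x, y, z in a scale on which 1.0 is pi rad, a list of three; "fingers": the closure, from 0 (fully open) to 1 (shut). A call has 1 to 12 rows; each row is the pose to reach, as a shift and turn from the pose commanded when the call began, along the tool's axes at that moment; what a row does not reach only later rows make up. A row lasts 1/8 s, in which the tool goes at most 62.5 mm and 10.7 degrees, less where a joint would pass 70% of its speed; a pose out of reach is approached as far as the arm can. No shift or turn number may pass 1 either way. A call with a gripper value outside its range is refused whole. The fingers move at their own pace and stop on an object; "force" is the grip in N (left out, the last holds). Time passes only in rows, so rows that repeat a pose let the fingers close. It gives the time, the measured TCP pose, the force, the opening and the grip force at its end, in the units of the state.
- get_obs(): the state, without advancing time (a new reading comes with each control period).
- camera(name): name is "scene" or "top" or "wrist"; returns a dict with "color" (420x560x3 uint8, red, green, blue), "range_z" (420x560 float32, m along the optical axis (not along the pixel's ray), 0 where there is no reading), "fx", "fy", "cx", "cy" (pixels), "k1" (the pictures are not rectified: a ray, as slopes to the right and down, at radius r is drawn at 1 + k1 r^2 times it, then the intrinsics apply), "R" (3x3) and "t" (3): a world point X has camera coordinates R X + t; the wrist camera has in their place "tool_from_camera" (4x4, takes a point from camera to tool coordinates, whose origin is the TCP and whose axes are the flange's). Camera axes: x right, y down, z forward; pixel columns grow to the right and rows downward; lengths in m; the calibration is good to about 2 mm. A picture is of the moment at which its call begins: read the wrist's pose just before it.
- hand_in(): hands the job in; it is judged then, once.
The state is a dict: "clock": time; "joint_pos": joint angles; "joint_velocities": joint speeds; "tau": joint torques, N m; "position": TCP position; "ee_rot": TCP orientation; "ft_force": force on the tool from outside, world axes, zero at the start; "torque": the same for the moment, N m; "grip_width": opening from 0.0 (shut) to 1.0 (fully open); "grasp_force": force on a finger pad.
Only numpy, scipy, OpenCV 4.12 (cv2) and the standard library are available. Lean on these libraries where they do the work, as an engineer would, in place of code of your own. Each camera call takes 0.05 s, during which the arm holds its last target. There are 200 camera calls.

### The job

Close up the wooden marker chest so that it can be carried without the drawer sliding out, using only pushes of the fingertips. First push the marker that sticks out over the front of the open drawer inwards until it drops down and lies flat in the drawer, then push the drawer fully home, flush with the chest, and last swing the small wooden turn button on the chest's front rail down until it hangs straight down across the drawer front. Do not pick the marker up, and leave the other things on the table and on the chest where they are.

Things in the scene. Friction and masses are not known exactly. Their poses are not given: they have to be found in the camera images.
- chest: low wooden chest with one drawer, 250 wide (y) x 212 deep (x) x 68 high, heavy, does not move. Origin: on the table under the middle of its front face (towards the robot); x points from the face into the chest, y left along the face, z up. Front rail above the drawer: heights 48 to 68. Flat top; 2 strips 5 high run across it from 144 mm behind the face, a pencil between them.
- drawer: the chest's drawer; origin on the table level under the middle of its front's outer face, axes as the chest's. Its x in the chest's frame says how far it stands out: 0 = fully home, flush with the chest's front face (a firm stop), starts at -95 to -125 mm. Slides along the chest's x axis, friction about 1.5 N, stays where it is left.
- drawer_front (a point): middle of the outer face of the drawer front (it moves with the drawer; axes as the chest's), 29 mm above the table. The drawer front is a board 227 wide (y), 12 thick, from height 11 to 47; a round brass knob 20 across sticks out 19 mm from its middle, 27 mm above the table.
- drawer_floor (a point): middle of the drawer's inner floor, 17 mm above the table (moves with the drawer; axes as the chest's). Inside, the drawer is 174 deep (x), from the back of the drawer front 87 mm before this point, and 208 wide; partitions 23 high at y = +45 and -45 mm. The outer compartments hold a lying marker and a pencil.
- marker: felt marker, 135 long, 17 thick, about 20 g: one end on the drawer's floor in the middle compartment, the other propped on the top edge of the drawer front and projecting 25 to 42 towards the robot, sloping up about 20 degrees, so the drawer cannot shut. Along the chest's x within about 8 degrees. Origin: half way along, on its side, 8.5 off its centre line; y axis along it.
- marker_a (a point): middle of one end of that marker, at the start the end that projects over the drawer front, its middle 65 to 80 mm above the table
- marker_b (a point): middle of the marker's other end, at the start the end on the drawer's floor
- button (a joint): angle of the wooden turn button in rad: 0 = level, pointing left (+y of the chest), negative = tilted up, pi/2 = hanging straight down across the drawer front (a firm stop); starts -0.5 to 0.08, clear of the drawer. Stays where it is left, friction about 0.02 N m. Lowered too early (over about 0.12) it bars the drawer's way.
- button_pivot (a point): the button's pivot, on the chest's front face, 45 mm left of its middle and 58 mm above the table. The button is a pale wooden bar 13 wide, standing 2 to 13 mm out from the face; it reaches 34 mm from the pivot to its rounded tip.
- ink_jar: ink jar with a dark cap, 55 across, 57 high, to the left of the drawer; origin at the middle of its underside. A bystander.
- eraser: eraser, 23x45x13, to the right of the drawer; origin at the middle of its underside. A bystander.
- sanding_block: wooden sanding block, 40x60x30, to the right of the chest; origin at the middle of its underside. A bystander.
- printing_block: little printing block, 45x70x22, further left; origin at the middle of its underside. A bystander.
- pencil_top: pencil, 171 long, lying between the two strips at the rear of the chest's top; a bystander.
Things that resemble listed ones, but are neither listed nor needed, are in the scene too. What is shaped like the marker but turquoise or yellow is not meant.

How it is judged:
By the outcome, as a careful person would: the job done as asked, in the order asked, and still so for the second after the job is handed in, with the robot touching nothing.
It also fails if it takes over 48 s, if anything falls off the work surface, if the arm or the gripper's body presses on something with over 40 N, if the wrist force passes 120 N, or if a joint passes its speed limit or range.

## Working session

There is one attempt and no reset: what is moved stays moved. The work goes in short steps, Python scripts to look and compute and a tool call to move; the robot and the scene stay as the last step left them, time stands still between calls to the robot, and variables do not carry over. Pictures are saved under pics/ and viewed, at most 10 in all, crops included, and the job is handed in when it is done.

Besides the shell and the picture viewer there is one more tool, called after ">>>" by a JSON object that holds its "name" and its "arguments". move_arm: Moves the arm, as the interface text tells. Its arguments: {"type":"object","properties":{"plan":{"type":"array","items":{"type":"object","properties":{"delta_pos":{"type":"array","items":{"type":"number"}},"turn":{"type":"array","items":{"type":"number"}},"fingers":{"type":"number"}}}},"force":{"type":"number"}},"required":["plan"]}

```bash
mkdir -p pics; cat > h.py <<'E'
import numpy as np, cv2
from workcell import get_obs, camera, hand_in, tip_reach
from scipy.spatial.transform import Rotation as Rn
def save(c,n): cv2.imwrite(f'pics/{n}.png',c['color'][:,:,::-1])
def ray(c,u,v):
    xd=(np.asarray(u,float)-c['cx'])/c['fx']; yd=(np.asarray(v,float)-c['cy'])/c['fy']
    x,y=xd.copy(),yd.copy()
    for _ in range(20):
        k=1+c['k1']*(x*x+y*y); x,y=xd/k,yd/k
    return np.stack([x,y,np.ones_like(x)],-1)
def cloud(c):  # world points HxWx3 for fixed cams
    v,u=np.mgrid[:420,:560]; p=ray(c,u,v)*c['range_z'][...,None]
    return (p-c['t'])@c['R']
def onplane(c,u,v,z):
    d=ray(c,u,v)@c['R']; o=-c['R'].T@c['t']
    return o+d*((z-o[2])/d[...,2])[...,None]
E
python3 - <<'E'
from h import *
o=get_obs(); print({k:np.round(v,3) for k,v in o.items()}, tip_reach)
for n in ['scene','top']:
    c=camera(n); save(c,n+'0'); np.savez(n+'0.npz',**c)
    print(n,c['fx'],c['k1'],np.round(-c['R'].T@c['t'],3)); print(np.round(c['R'],2))
E
```

```text
{'clock': np.float64(0.0), 'joint_pos': array([-1.238,  0.333, -0.065,  1.461,  0.022,  1.35 , -0.088]), 'joint_velocities': array([-0.002, -0.001,  0.   , -0.001, -0.   ,  0.   ,  0.001]), 'tau': array([-0.0000e+00, -6.2544e+01,  4.9000e-02, -3.9162e+01,  1.6000e-02,
        1.0000e-02, -0.0000e+00]), 'position': array([0.218, 0.586, 0.242]), 'ee_rot': array([ 0.177,  0.984, -0.001, -0.   ]), 'ft_force': array([-0.56 ,  0.434, -0.492]), 'torque': array([-0.016,  0.024, -0.013]), 'grasp_force': np.float64(0.0), 'grip_width': np.float64(1.001)} 0.011
scene 534.8183561970274 -0.15510244994000244 [-0.262 -0.861  1.097]
[[ 0.75 -0.66  0.02]
 [-0.41 -0.49 -0.77]
 [ 0.52  0.57 -0.64]]
top 527.0557725996699 0.05661913522386745 [0.404 0.047 1.555]
[[-0.02 -1.    0.  ]
 [-0.99  0.02 -0.13]
 [ 0.13 -0.01 -0.99]]
```

View pics/scene0.png

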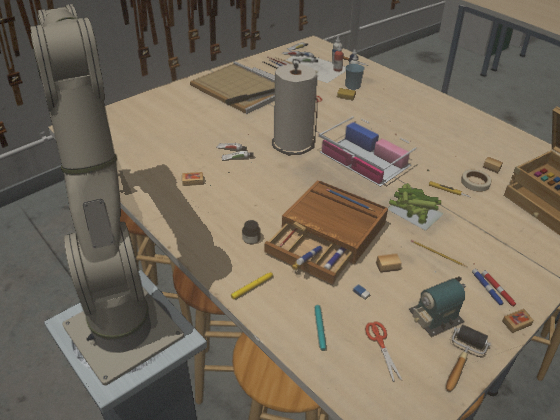

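View pics/top0.png

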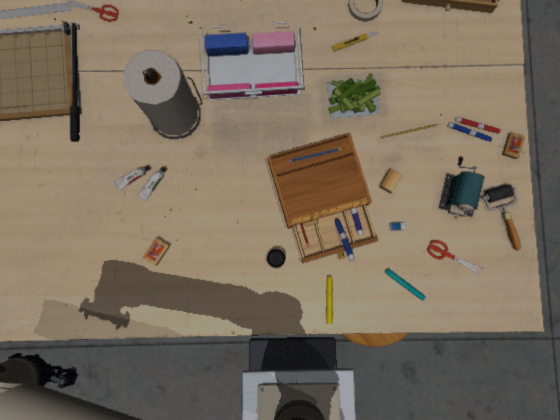

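Both pictures show the chest with its open drawer (top cam ≈(320,185)). The blue marker lies over the drawer front near (343,240), with the ink jar at (276,258). Next I'll measure.

```bash
python3 - <<'E'
from h import *
t=dict(np.load('top0.npz')); s=dict(np.load('scene0.npz'))
P=cloud(t); 
roi=np.zeros((420,560),bool); roi[125:275,255:385]=1
m=roi&(abs(P[...,2]-0.068)<0.006)
n,l,st,_=cv2.connectedComponentsWithStats(m.astype(np.uint8)); i=1+np.argmax(st[1:,4])
q=P[l==i]; r=cv2.minAreaRect((q[:,:2]*1000).astype(np.float32)); print(r,np.round(cv2.boxPoints(r)),np.median(q[:,2]))
def blue(c): 
    h=cv2.cvtColor(c['color'],cv2.COLOR_RGB2HSV); return (h[...,0]>105)&(h[...,0]<130)&(h[...,1]>110)
b=blue(t)&roi
n,l,st,ce=cv2.connectedComponentsWithStats(b.astype(np.uint8))
for k in range(1,n):
    if st[k,4]>8: q=P[l==k]; print(st[k],np.round(q.min(0),3),np.round(q.max(0),3))
for nm,c,(x0,y0,w,h) in [('sc',s,(255,170,140,115)),('tc',t,(255,125,130,150))]:
    im=c['color'][y0:y0+h,x0:x0+w,::-1]; f=min(800//w,600//h); cv2.imwrite(f'pics/{nm}.png',cv2.resize(im,None,fx=f,fy=f,interpolation=cv2.INTER_CUBIC)); print(f)
E
```

```text
((684.9696044921875, -71.70835876464844), (226.87088012695312, 251.0611572265625), 15.581292152404785) [[ 542.   19.]
 [ 609. -223.]
 [ 828. -162.]
 [ 761.   80.]] 0.0670125741554546
[292 149  45  12  58] [ 0.745 -0.121  0.067] [0.775 0.007 0.079]
[353 213   8  17  71] [ 0.404 -0.188  0.023] [0.594 0.047 1.555]
[336 219   8  14  58] [ 0.539 -0.136  0.026] [ 0.578 -0.118  0.051]
[342 238  10  17  81] [ 0.474 -0.154  0.049] [ 0.521 -0.131  0.075]
5
4
```

View pics/sc.png

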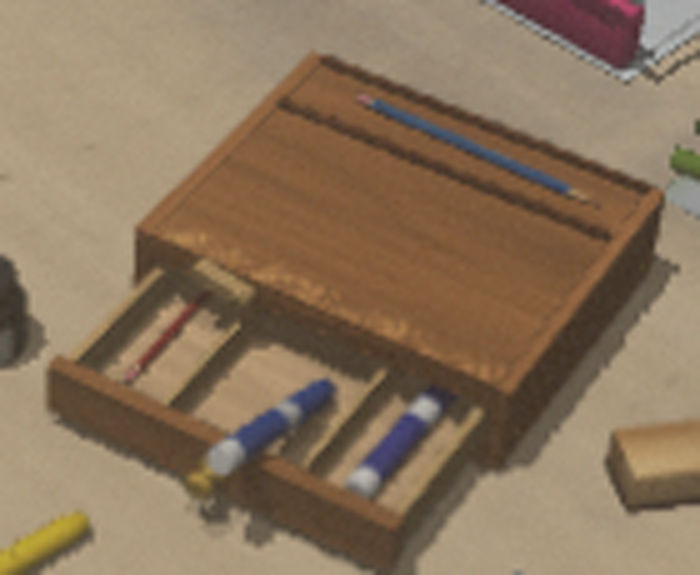

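View pics/tc.png

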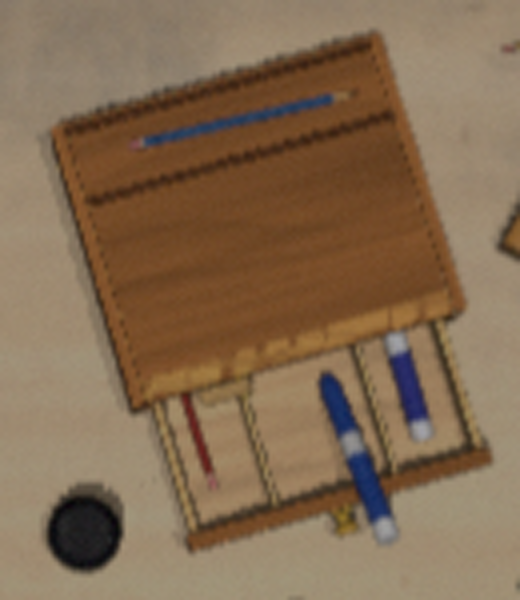

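The scene crop shows the marker's white end over the drawer front at (222,458) and the pale button near level at (225,280). In the top crop the marker runs from (385,530) to (328,380). Next I'll fit the chest frame and plan an approach to a viewing pose.

```bash
cat >> h.py <<'E'
import json
def cf():
    j=json.load(open('chest.json')); a=j['yaw']; X=np.array([np.cos(a),np.sin(a),0]);Y=np.array([-np.sin(a),np.cos(a),0])
    return np.array(j['o']),np.stack([X,Y,[0,0,1]])   # rows: axes
def w2c(p): o,A=cf(); return (np.asarray(p)-o)@A.T
def c2w(p): o,A=cf(); return np.asarray(p)@A+o
def goal(pc,ahead=0.011):
    "delta (tool axes) and turn to put the fingertip at chest-frame pc, tool x=chest x, pointing down"
    o=get_obs(); R0=Rn.from_quat(o['ee_rot']); A=cf()[1]
    T=Rn.from_matrix(np.stack([A[0],-A[1],[0,0,-1]],1))
    p=c2w(pc)+[0,0,ahead]
    return np.round(R0.inv().apply(p-o['position']),4), np.round((R0.inv()*T).as_rotvec(),3)
E
python3 - <<'E'
from h import *
t=dict(np.load('top0.npz')); s=dict(np.load('scene0.npz'))
px=lambda cx,cy:(255+cx/4,125+cy/4)
u,v=np.array([px(135,410),px(463,310),px(378,33),px(53,127)]).T
w=onplane(t,u,v,0.068); print(np.round(w,3))
M=np.array([[0,.125],[0,-.125],[.212,-.125],[.212,.125]])
mc=M.mean(0); wc=w[:,:2].mean(0); H=(M-mc).T@(w[:,:2]-wc)
a=np.arctan2(H[0,1]-H[1,0],H[0,0]+H[1,1]); R=np.array([[np.cos(a),-np.sin(a)],[np.sin(a),np.cos(a)]])
o=wc-R@mc; print(np.degrees(a),o, np.round((w[:,:2]-(M@R.T+o))*1000,1))
json.dump(dict(yaw=a,o=[*o,0]),open('chest.json','w'))
P=cloud(t)
# drawer front top edge, marker pts
q=w2c(P.reshape(-1,3))
k=(abs(q[:,2]-.047)<.006)&(q[:,0]<-.05)&(q[:,0]>-.16)&(abs(q[:,1])<.11)&(abs(q[:,1])>.05)
print('front top x',np.round(np.percentile(q[k,0],[2,10,50,90,98]),3),k.sum())
ua,va=px(385,533);ub,vb=px(328,376)
print('a',w2c(onplane(t,np.array(ua),np.array(va),.072)),'b',w2c(onplane(t,np.array(ub),np.array(vb),.026)))
sp=lambda cx,cy:(np.array(255+cx/5),np.array(170+cy/5))
for c in [(218,462),(328,390)]: 
  for z in (.025,.072): print(c,z,w2c(onplane(s,*sp(*c),z)))
print('jar',w2c(onplane(t,*map(np.array,px(85,533)),.057)))
S=w2c(cloud(s))
print('a scene depth', S[170+int(458/5),255+int(222/5)],S[170+int(420/5),255+int(255/5)])
print('button scene',[np.round(S[170+int(y/5),255+int(x/5)],3) for x,y in [(205,268),(225,280),(245,293)]])
# tips of view pose
print(goal([-.17,0.02,.19])); c=camera('wrist'); print(np.round(c['tool_from_camera'],3),c['fx'])
E
```

```text
[[ 0.552  0.02   0.068]
 [ 0.62  -0.215  0.068]
 [ 0.823 -0.161  0.068]
 [ 0.758  0.075  0.068]]
15.374662915623194 [ 0.58612002 -0.0986326 ] [[-0.8 -2.1]
 [ 0.5  3.9]
 [-0.4  1.5]
 [ 0.7 -3.3]]
front top x [-0.107 -0.106 -0.1   -0.078 -0.056] 195
a [-0.13409288 -0.02021981  0.072     ] b [-0.01328252 -0.02095991  0.026     ]
(218, 462) 0.025 [-0.09922253 -0.00333972  0.025     ]
(218, 462) 0.072 [-0.13956796 -0.02555948  0.072     ]
(328, 390) 0.025 [-0.01414888 -0.0255006   0.025     ]
(328, 390) 0.072 [-0.05822432 -0.04674873  0.072     ]
jar [-0.07420393  0.18149285  0.057     ]
a scene depth [-0.13802482 -0.02563902  0.07607713] [-0.09153192 -0.02047991  0.06134853]
button scene [array([-0.005,  0.066,  0.069]), array([-0.006,  0.051,  0.065]), array([-0.004,  0.039,  0.062])]
(array([-0.4341, -0.596 ,  0.0414]), array([-0.000e+00,  2.000e-03,  2.517e+00]))
[[-0.001 -0.962 -0.272  0.07 ]
 [ 1.    -0.001 -0.001  0.001]
 [ 0.001 -0.272  0.962 -0.132]
 [ 0.     0.     0.     1.   ]] 306.17005395911144
```

Careful with the scale: shifts go in shares of 0.6 m and turns go in shares of pi rad. That gives: -0.596 m / 0.6 = -0.9933, -0.33 m / 0.6 = -0.55, 2.15 rad / 3.1416 = 0.6844.

>>> {"name": "move_arm", "arguments": {"plan": [{"delta_pos":[-0.0667,-0.0833,0],"turn":[0,0,0.0573],"fingers":1},{"delta_pos":[-0.125,-0.1667,0],"turn":[0,0,0.1146],"fingers":1},{"delta_pos":[-0.1833,-0.25,0],"turn":[0,0,0.1719],"fingers":1},{"delta_pos":[-0.2417,-0.3333,0],"turn":[0,0,0.2292],"fingers":1},{"delta_pos":[-0.3,-0.4167,0],"turn":[0,0,0.2865],"fingers":1},{"delta_pos":[-0.3583,-0.5,0],"turn":[0,0,0.3438],"fingers":1},{"delta_pos":[-0.4167,-0.5833,0],"turn":[0,0,0.4011],"fingers":1},{"delta_pos":[-0.4833,-0.6667,0],"turn":[0,0,0.4584],"fingers":1},{"delta_pos":[-0.55,-0.75,0],"turn":[0,0,0.5157],"fingers":1},{"delta_pos":[-0.6083,-0.8333,0],"turn":[0,0,0.573],"fingers":1},{"delta_pos":[-0.6667,-0.9167,0],"turn":[0,0,0.6303],"fingers":1},{"delta_pos":[-0.7233,-0.9933,0.0333],"turn":[0,0,0.6844],"fingers":1}]}}

```text
clock: 1.65
position: [0.4178, -0.1263, 0.2232]
ee_rot: [0.951, 0.31, 0.002, 0.0]
ft_force: [1.8, 1.3, -0.5]
grip_width: 0.001
grasp_force: 0.0
```

```bash
python3 - <<'E'
from h import *
o=get_obs(); print(o['clock'],np.round(w2c(o['position']),4),o['grip_width'],o['ft_force'],np.round(o['joint_pos'],2))
print(goal([-.18,-.023,.12]))
E
```

```text
1.65 [-0.1697  0.0179  0.2232] 0.0009292614637618044 [ 1.80141832  1.34169744 -0.54643435] [-0.53 -0.15  0.67  1.99  0.09  1.27 -0.83]
(array([-0.0244,  0.0345,  0.0922]), array([ 0.001, -0.003,  0.361]))
```

Scaled: 0.0922 m / 0.6 = 0.1537, 0.0345 m / 0.6 = 0.0575, 0.361 rad / 3.1416 = 0.1149.

>>> {"name": "move_arm", "arguments": {"plan": [{"delta_pos":[-0.02,0.0283,0.05],"turn":[0,0,0.0573],"fingers":1},{"delta_pos":[-0.0407,0.0575,0.1],"turn":[0,0,0.1149],"fingers":1},{"delta_pos":[-0.0407,0.0575,0.1537],"turn":[0,0,0.1149],"fingers":1},{"delta_pos":[-0.0407,0.0575,0.1537],"turn":[0,0,0.1149],"fingers":1}]}}

```text
clock: 2.15
position: [0.4161, -0.1661, 0.1285]
ee_rot: [0.991, 0.137, -0.002, -0.0]
ft_force: [0.0, -0.2, -0.0]
grip_width: 0.0
grasp_force: 0.0
```

```bash
cat >> h.py <<'E'
def wcam():
    o=get_obs(); c=camera('wrist'); T=c['tool_from_camera']; R=Rn.from_quat(o['ee_rot']).as_matrix()
    Rw=R@T[:3,:3]; pw=R@T[:3,3]+o['position']; c['R']=Rw.T; c['t']=-Rw.T@pw; return c
E
python3 - <<'E'
from h import *
o=get_obs(); print(o['clock'],np.round(w2c(o['position']),4),np.round(goal([-.18,-.023,.12]),3))
c=wcam(); save(c,'w1'); np.savez('w1.npz',**c)
E
```

```text
2.15 [-0.1818 -0.02    0.1285] [[ 0.002  0.003 -0.002]
 [-0.001  0.004  0.006]]
```

View pics/w1.png

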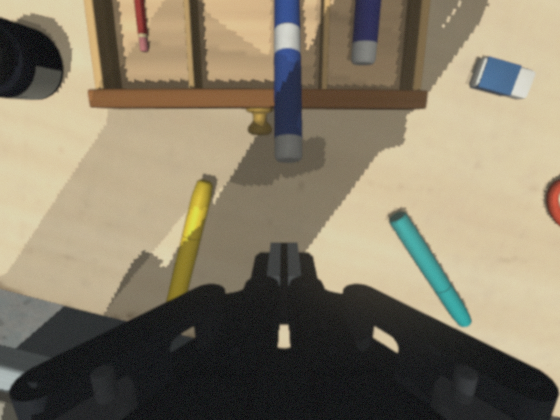

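The wrist view shows the marker's end at (288,158), in line with the shut fingers at (284,245). The drawer front is at rows 90–107 and level in the image, with the knob at (259,120).

```bash
python3 - <<'E'
from h import *
c=dict(np.load('w1.npz')); f=lambda u,v,z:np.round(w2c(onplane(c,np.array(float(u)),np.array(float(v)),z))*1000,1)
print('front TL,TR outer', f(90,104,.047),f(426,106,.047),'inner',f(110,91,.047),f(420,92,.047))
print('a',f(288,156,.072),'axis',f(287,60,.06),'knob tip',f(259,132,.027),'knob base',f(259,108,.027), 'partitions',f(193,60,.040),f(324,60,.040))
W=w2c(cloud(c))*1000
for p in [(288,152),(288,158),(259,122),(285,248),(272,260),(298,260),(150,98),(400,98)]: print(p,np.round(W[p[1],p[0]],1))
E
```

```text
front TL,TR outer [-104.5  112.1   47. ] [-105.  -113.1   47. ] inner [-96.3  97.3  47. ] [ -96.2 -108.    47. ]
a [-136.   -20.8   72. ] axis [-79.8 -19.8  60. ] knob tip [-123.8    0.3   27. ] knob base [-106.7    0.    27. ] partitions [-76.5  42.4  40. ] [-76.3 -44.5  40. ]
(288, 152) [-132.8  -20.6   79. ]
(288, 158) [-136.9  -20.7   74.2]
(259, 122) [-116.5   -0.3   32.5]
(285, 248) [-171.2  -18.9  130. ]
(272, 260) [-171.6  -13.4  141.4]
(298, 260) [-171.6  -24.4  141.3]
(150, 98) [-100.9   71.    46.6]
(400, 98) [-100.1  -95.3   46.3]
```

Scaled: 0.067 m / 0.6 = 0.1117, 0.035 m / 0.6 = 0.0583.

>>> {"name": "move_arm", "arguments": {"plan": [{"delta_pos":[0.0033,0.0017,0.0583],"fingers":1},{"delta_pos":[0.0033,0.0017,0.1117],"fingers":1},{"delta_pos":[0.0033,0.0017,0.1117],"fingers":1},{"delta_pos":[0.0033,0.0017,0.1117],"fingers":1}]}}

```text
validation failed for argument at $.pl...
```

```bash
python3 - <<'E'
from h import *
o=get_obs(); print(np.round(w2c(o['position']),4),np.round(o['ft_force'],1),goal([-.095,-.021,.051]))
E
```

```text
[-0.1808 -0.0203  0.13  ] [-0.1  0.  -0.1] (array([0.0859, 0.0013, 0.0678]), array([-0.   ,  0.002,  0.007]))
```

Scaled: 0.068 m / 0.6 = 0.1133, 0.035 m / 0.6 = 0.0583.

>>> {"name": "move_arm", "arguments": {"plan": [{"delta_pos":[0,0.0017,0.0583],"turn":[0,0,0],"fingers":1},{"delta_pos":[0,0.0017,0.1133],"turn":[0,0,0],"fingers":1},{"delta_pos":[0,0.0017,0.1133],"turn":[0,0,0],"fingers":1},{"delta_pos":[0,0.0017,0.1133],"turn":[0,0,0],"fingers":1}]}}

```text
clock: 2.7
position: [0.4192, -0.1672, 0.0638]
ee_rot: [0.991, 0.137, 0.001, 0.0]
ft_force: [0.7, 0.0, -0.2]
grip_width: 0.001
grasp_force: 0.0
```

```bash
python3 - <<'E'
from h import *
o=get_obs(); print(np.round(w2c(o['position']),4),np.round(o['ft_force'],1),goal([-.095,-.021,.051]))
E
```

```text
[-0.1792 -0.0219  0.0638] [ 0.7  0.  -0.2] (array([ 0.0842, -0.0003,  0.002 ]), array([ 0.   , -0.002,  0.007]))
```

Scaled: 0.083 m / 0.6 = 0.1383, 0.001 m / 0.6 = 0.0017.

>>> {"name": "move_arm", "arguments": {"plan": [{"delta_pos":[0.0233,0,0.0017],"turn":[0,0,0],"fingers":1},{"delta_pos":[0.0433,0,0.0017],"turn":[0,0,0],"fingers":1},{"delta_pos":[0.0567,0,0.0017],"turn":[0,0,0],"fingers":1},{"delta_pos":[0.0683,0,0.0017],"turn":[0,0,0],"fingers":1},{"delta_pos":[0.08,0,0.0017],"turn":[0,0,0],"fingers":1},{"delta_pos":[0.0917,0,0.0017],"turn":[0,0,0],"fingers":1},{"delta_pos":[0.1033,0,0.0017],"turn":[0,0,0],"fingers":1},{"delta_pos":[0.115,0,0.0017],"turn":[0,0,0],"fingers":1},{"delta_pos":[0.1233,0,0.0017],"turn":[0,0,0],"fingers":1},{"delta_pos":[0.1317,0,0.0017],"turn":[0,0,0],"fingers":1},{"delta_pos":[0.1383,0,0.0017],"turn":[0,0,0],"fingers":1},{"delta_pos":[0.1383,0,0.0017],"turn":[0,0,0],"fingers":1}]}}

```text
clock: 4.2
position: [0.4981, -0.1446, 0.0611]
ee_rot: [0.991, 0.137, -0.0, 0.0]
ft_force: [-0.7, 0.1, -0.2]
grip_width: 0.001
grasp_force: 0.0
```

```bash
python3 - <<'E'
from h import *
o=get_obs(); print(np.round(w2c(o['position']),4),np.round(o['ft_force'],1),goal([-.17,0,.11]))
c=wcam(); save(c,'w2'); np.savez('w2.npz',**c)
E
```

```text
[-0.097  -0.021   0.0611] [-0.7  0.1 -0.2] (array([-0.0728, -0.0215, -0.0599]), array([0.   , 0.   , 0.007]))
```

View pics/w2.png

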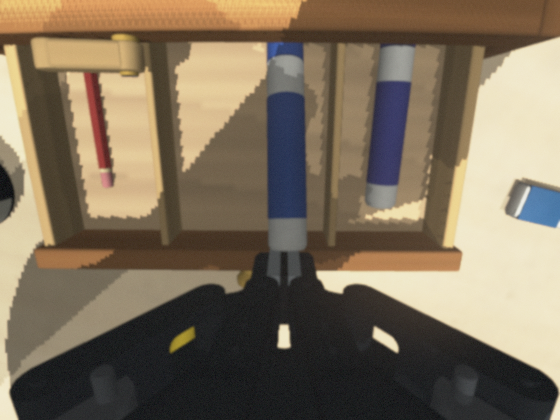

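The marker has moved in, and its end is at (288,248) by the drawer front's inner edge. The depth image will show whether it has dropped.

```bash
python3 - <<'E'
from h import *
c=dict(np.load('w2.npz')); W=w2c(cloud(c))*1000
for p in [(287,246),(287,236),(287,225),(287,180),(287,120),(287,60),(285,252),(150,258),(400,258),(40,55),(80,55),(130,55),(40,68),(40,42)]: print(p,np.round(W[p[1],p[0]],1))
E
```

```text
(287, 246) [-79.4 -20.6  76.5]
(287, 236) [-75.7 -20.6  74.6]
(287, 225) [-71.7 -20.6  72.5]
(287, 180) [-53.6 -20.5  67.4]
(287, 120) [-29.5 -20.4  59.2]
(287, 60) [ -4.6 -20.3  50.7]
(285, 252) [-87.  -19.9  65.7]
(150, 258) [-99.   50.3  48. ]
(400, 258) [-98.7 -80.2  47.1]
(40, 55) [-5.8 72.  70.9]
(80, 55) [-5.4 58.9 67.4]
(130, 55) [-5.  40.9 64.3]
(40, 68) [-10.   74.4  68.9]
(40, 42) [-1.1 72.  69.8]
```

The near end of the marker is still up (top at z≈76). It is past the inner edge, but held between the finger and the rail's lower edge. I'll push it slightly further and then withdraw straight back so it can fall.

Scaled: 0.008 m / 0.6 = 0.0133, 0.006 m / 0.6 = 0.01.

>>> {"name": "move_arm", "arguments": {"plan": [{"delta_pos":[0.005,0,0],"turn":[0,0,0],"fingers":1},{"delta_pos":[0.01,0,0],"turn":[0,0,0],"fingers":1},{"delta_pos":[0.0133,0,0],"turn":[0,0,0],"fingers":1},{"delta_pos":[0.0133,0,0],"turn":[0,0,0],"fingers":1}]}}

```text
clock: 4.75
position: [0.5051, -0.1425, 0.0607]
ee_rot: [0.991, 0.137, -0.001, -0.0]
ft_force: [-1.8, 0.3, -2.5]
grip_width: -0.001
grasp_force: 1.2
```

```bash
python3 - <<'E'
from h import *
o=get_obs(); print(np.round(w2c(o['position']),4),np.round(o['ft_force'],1))
c=wcam(); save(c,'w3'); W=w2c(cloud(c))*1000
for v in (100,150,200,235,245): print(v,np.round(W[v,287],1))
print(np.round(W[255:275:3,400],1))
E
```

```text
[-0.0897 -0.0208  0.0607] [-1.8  0.3 -2.5]
100 [-13.9 -20.2  54.7]
150 [-34.4 -20.3  61.4]
200 [-54.2 -20.4  69.6]
235 [-68.8 -20.5  72.1]
245 [-72.6 -20.5  73.6]
[[-93.5 -83.3  38.5]
 [-93.9 -82.3  41.4]
 [-93.9 -81.   45.1]
 [-94.4 -80.1  47.5]
 [-95.6 -79.9  48.7]
 [-98.1 -80.6  47.3]
 [-99.8 -80.8  47.3]]
```

Scaled: -0.05 m / 0.6 = -0.0833, -0.025 m / 0.6 = -0.0417.

>>> {"name": "move_arm", "arguments": {"plan": [{"delta_pos":[-0.0133,0,0],"turn":[0,0,0],"fingers":1},{"delta_pos":[-0.0417,0,0],"turn":[0,0,0],"fingers":1},{"delta_pos":[-0.0833,0,0],"turn":[0,0,0],"fingers":1},{"delta_pos":[-0.0833,0,0],"turn":[0,0,0],"fingers":1}]}}

```text
clock: 5.3
position: [0.4555, -0.1567, 0.0611]
ee_rot: [0.991, 0.136, 0.0, -0.001]
ft_force: [0.6, -0.1, -0.2]
grip_width: -0.0
grasp_force: 0.0
```

```bash
python3 - <<'E'
from h import *
o=get_obs(); print(np.round(w2c(o['position']),4),np.round(o['ft_force'],1))
c=wcam(); save(c,'w4');np.savez('w4.npz',**c)
E
```

```text
[-0.1414 -0.0214  0.0611] [ 0.6 -0.1 -0.2]
```

View pics/w4.png

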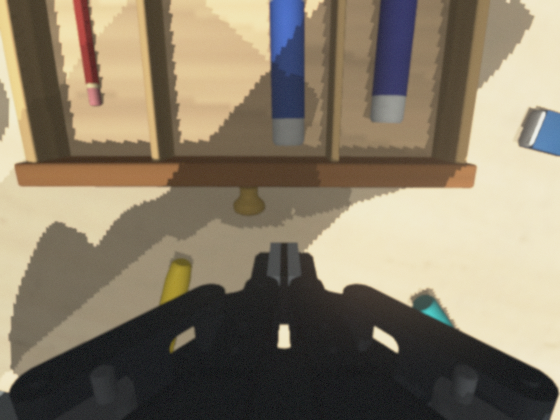

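The marker's near end, at (288,143), is now inside the drawer. I'll confirm its height.

```bash
python3 - <<'E'
from h import *
c=dict(np.load('w4.npz')); W=w2c(cloud(c))*1000
for p in [(288,141),(288,130),(288,80),(288,20),(388,100),(388,60),(220,100),(150,175),(400,175),(248,204)]: print(p,np.round(W[p[1],p[0]],1))
print(goal([-.155,0,.02]))
E
```

```text
(288, 141) [-84.3 -21.8  34. ]
(288, 130) [-78.8 -21.7  34.4]
(288, 80) [-55.  -21.6  33.8]
(288, 20) [-28.9 -21.4  34.7]
(388, 100) [-63.9 -71.5  33. ]
(388, 60) [-45.4 -70.1  32.4]
(220, 100) [-63.4  15.4  16.8]
(150, 175) [-99.6  45.3  47. ]
(400, 175) [-99.1 -75.6  48. ]
(248, 204) [-117.4   -0.6   35.3]
(array([-0.0149, -0.0213,  0.0304]), array([-0.001, -0.001,  0.005]))
```

The marker lies flat, with its top at 34 mm along its whole length. Next I'll go down in front of the knob and push the drawer home.

Scaled: 0.08 m / 0.6 = 0.1333, -0.005 m / 0.6 = -0.0083, 0.005 rad / 3.1416 = 0.0016.

>>> {"name": "move_arm", "arguments": {"plan": [{"delta_pos":[-0.025,-0.035,0],"turn":[0,0,0.0016],"fingers":1},{"delta_pos":[-0.025,-0.035,0.0267],"turn":[0,0,0.0016],"fingers":1},{"delta_pos":[-0.025,-0.035,0.0517],"turn":[0,0,0.0016],"fingers":1},{"delta_pos":[-0.0083,-0.035,0.0517],"turn":[0,0,0.0016],"fingers":1},{"delta_pos":[0.0083,-0.035,0.0517],"turn":[0,0,0.0016],"fingers":1},{"delta_pos":[0.025,-0.035,0.0517],"turn":[0,0,0.0016],"fingers":1},{"delta_pos":[0.0433,-0.035,0.0517],"turn":[0,0,0.0016],"fingers":1},{"delta_pos":[0.0617,-0.035,0.0517],"turn":[0,0,0.0016],"fingers":1},{"delta_pos":[0.08,-0.035,0.0517],"turn":[0,0,0.0016],"fingers":1},{"delta_pos":[0.0983,-0.035,0.0517],"turn":[0,0,0.0016],"fingers":1},{"delta_pos":[0.1167,-0.035,0.0517],"turn":[0,0,0.0016],"fingers":1},{"delta_pos":[0.1333,-0.035,0.0517],"turn":[0,0,0.0016],"fingers":1}]}}

```text
clock: 6.85
position: [0.5295, -0.1139, 0.0301]
ee_rot: [0.991, 0.135, 0.0, -0.0]
ft_force: [-1.0, -2.4, 0.9]
grip_width: -0.0
grasp_force: 0.9
```

```bash
python3 - <<'E'
from h import *
o=get_obs(); print(o['clock'],np.round(w2c(o['position']),4),np.round(o['ft_force'],1),goal([-.029,0,.02]))
E
```

```text
6.85 [-0.0586  0.0003  0.0301] [-1.  -2.4  0.9] (array([ 0.0296,  0.0003, -0.0009]), array([-0.   , -0.   ,  0.002]))
```

Scaled: 0.028 m / 0.6 = 0.0467, 0.025 m / 0.6 = 0.0417.

>>> {"name": "move_arm", "arguments": {"plan": [{"delta_pos":[0.015,0,0],"turn":[0,0,0],"fingers":1},{"delta_pos":[0.0267,0,0],"turn":[0,0,0],"fingers":1},{"delta_pos":[0.035,0,0],"turn":[0,0,0],"fingers":1},{"delta_pos":[0.0417,0,0],"turn":[0,0,0],"fingers":1},{"delta_pos":[0.0467,0,0],"turn":[0,0,0],"fingers":1},{"delta_pos":[0.0467,0,0],"turn":[0,0,0],"fingers":1}]}}

```text
clock: 7.6
position: [0.5561, -0.1064, 0.0301]
ee_rot: [0.991, 0.135, 0.0, -0.0]
ft_force: [-0.3, -0.2, -0.6]
grip_width: -0.004
grasp_force: 0.0
```

```bash
python3 - <<'E'
from h import *
o=get_obs(); print(o['clock'],np.round(w2c(o['position']),4),np.round(o['ft_force'],1),goal([-.029,0,.02]))
E
```

```text
7.6 [-0.031   0.0005  0.0301] [-0.3 -0.2 -0.6] (array([ 0.002 ,  0.0005, -0.0009]), array([-0.   , -0.   ,  0.002]))
```

Scaled: 0.004 m / 0.6 = 0.0067, 0.002 m / 0.6 = 0.0033.

>>> {"name": "move_arm", "arguments": {"plan": [{"delta_pos":[0.0017,0,0],"turn":[0,0,0],"fingers":1},{"delta_pos":[0.0033,0,0],"turn":[0,0,0],"fingers":1},{"delta_pos":[0.005,0,0],"turn":[0,0,0],"fingers":1},{"delta_pos":[0.0067,0,0],"turn":[0,0,0],"fingers":1},{"delta_pos":[0.0067,0,0],"turn":[0,0,0],"fingers":1}]}}

```text
clock: 8.22
position: [0.5598, -0.1055, 0.0301]
ee_rot: [0.991, 0.135, 0.0, -0.0]
ft_force: [0.1, 0.1, 0.3]
grip_width: 0.002
grasp_force: 0.2
```

```bash
python3 - <<'E'
from h import *
o=get_obs(); print(o['clock'],np.round(w2c(o['position']),4),np.round(o['ft_force'],1))
E
```

```text
8.225 [-0.0272  0.0004  0.0301] [0.1 0.1 0.3]
```

Scaled: 0.003 m / 0.6 = 0.005, 0.002 m / 0.6 = 0.0033.

>>> {"name": "move_arm", "arguments": {"plan": [{"delta_pos":[0.0017,0,0],"turn":[0,0,0],"fingers":1},{"delta_pos":[0.0033,0,0],"turn":[0,0,0],"fingers":1},{"delta_pos":[0.005,0,0],"turn":[0,0,0],"fingers":1},{"delta_pos":[0.005,0,0],"turn":[0,0,0],"fingers":1}]}}

```text
clock: 8.72
position: [0.5605, -0.1055, 0.0298]
ee_rot: [0.991, 0.134, -0.002, -0.0]
ft_force: [-11.9, -0.6, 9.7]
grip_width: -0.001
grasp_force: 5.6
```

```bash
python3 - <<'E'
from h import *
o=get_obs(); print(o['clock'],np.round(w2c(o['position']),4),np.round(o['ft_force'],1))
c=camera('top'); save(c,'t2'); W=w2c(cloud(c))*1000
E
```

```text
8.725 [-0.0265  0.0002  0.0298] [-11.9  -0.6   9.7]
```

The stop is reached at 12 N. I'll back off and look.

Scaled: -0.1 m / 0.6 = -0.1667, -0.09 m / 0.6 = -0.15.

>>> {"name": "move_arm", "arguments": {"plan": [{"delta_pos":[-0.0333,0,0],"turn":[0,0,0],"fingers":1},{"delta_pos":[-0.1,0,0],"turn":[0,0,0],"fingers":1},{"delta_pos":[-0.15,0,-0.05],"turn":[0,0,0],"fingers":1},{"delta_pos":[-0.1667,-0.0667,-0.1333],"turn":[0,0,0],"fingers":1},{"delta_pos":[-0.1667,-0.0667,-0.1333],"turn":[0,0,0],"fingers":1},{"delta_pos":[-0.1667,-0.0667,-0.1333],"turn":[0,0,0],"fingers":1}]}}

```text
clock: 9.52
position: [0.456, -0.0926, 0.1102]
ee_rot: [0.991, 0.135, 0.001, -0.0]
ft_force: [-0.9, 0.4, -0.8]
grip_width: -0.001
grasp_force: 0.0
```

```bash
python3 - <<'E'
from h import *
o=get_obs(); print(o['clock'],np.round(w2c(o['position']),4),np.round(o['ft_force'],1))
c=wcam(); save(c,'w5');np.savez('w5.npz',**c)
print(goal([-.016,.073,.1]))
E
```

```text
9.525 [-0.1239  0.0403  0.1102] [-0.9  0.4 -0.8]
(array([ 0.1085, -0.0329, -0.0015]), array([0.   , 0.   , 0.001]))
```

View pics/w5.png

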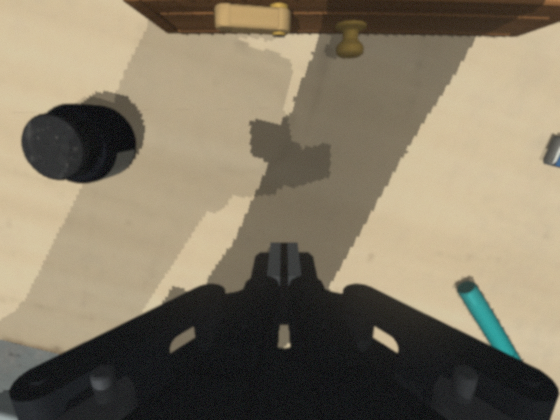

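The drawer is shut. The knob is at (350,38), the pivot screw at (279,18), and the button runs to a tip at (218,18).

```bash
python3 - <<'E'
from h import *
c=dict(np.load('w5.npz')); W=w2c(cloud(c))*1000
for p in [(220,18),(235,18),(260,18),(279,18),(235,8),(279,6),(235,29),(350,45),(430,10),(430,22),(430,30),(430,33),(430,35),(200,10),(200,20),(200,28),(200,31)]: print(p,np.round(W[p[1],p[0]],1))
E
```

```text
(220, 18) [-6.4 74.2 70. ]
(235, 18) [-6.7 66.5 70.7]
(260, 18) [-5.4 54.3 66.2]
(279, 18) [-4.7 44.5 63.6]
(235, 8) [-2.1 66.4 70.7]
(279, 6) [ 0.8 44.5 64.2]
(235, 29) [-10.2  67.6  64.7]
(350, 45) [-11.5   1.2  35.7]
(430, 10) [  2.9 -38.6  53.8]
(430, 22) [  2.3 -47.5  34.7]
(430, 30) [  2.5 -55.9  16.5]
(430, 33) [  3.  -60.1   7.4]
(430, 35) [  3.7 -63.9  -0.8]
(200, 10) [ 3.  88.7 51.4]
(200, 20) [ 2.3 92.8 35.9]
(200, 28) [ 2.3 97.2 19.2]
(200, 31) [ 2.7 99.4 10.6]
```

The drawer front and rail are coplanar (both x≈2.5 in my frame), so it is flush. The button is tilted slightly up. I'll come down on its tip from above.

Scaled: 0.111 m / 0.6 = 0.185, -0.01 m / 0.6 = -0.0167.

>>> {"name": "move_arm", "arguments": {"plan": [{"delta_pos":[0.0667,-0.05,-0.0167],"turn":[0,0,0],"fingers":1},{"delta_pos":[0.1333,-0.05,-0.0167],"turn":[0,0,0],"fingers":1},{"delta_pos":[0.1833,-0.05,-0.0083],"turn":[0,0,0],"fingers":1},{"delta_pos":[0.185,-0.05,0],"turn":[0,0,0],"fingers":1},{"delta_pos":[0.185,-0.05,0],"turn":[0,0,0],"fingers":1}]}}

```text
clock: 10.2
position: [0.5534, -0.0358, 0.1083]
ee_rot: [0.991, 0.134, -0.002, 0.001]
ft_force: [-0.1, 0.7, -0.3]
grip_width: 0.001
grasp_force: 0.0
```

```bash
python3 - <<'E'
from h import *
o=get_obs(); print(o['clock'],np.round(w2c(o['position']),4),np.round(o['ft_force'],1), goal([-.013,.070,.034]))
E
```

```text
10.2 [-0.0149  0.0693  0.1083] [-0.1  0.7 -0.3] (array([ 0.0022, -0.0008,  0.0633]), array([ 0.001,  0.004, -0.   ]))
```

Scaled: 0.067 m / 0.6 = 0.1117, -0.001 m / 0.6 = -0.0017.

>>> {"name": "move_arm", "arguments": {"plan": [{"delta_pos":[0.0017,-0.0017,0.02],"turn":[0,0,0],"fingers":1},{"delta_pos":[0.0017,-0.0017,0.0367],"turn":[0,0,0],"fingers":1},{"delta_pos":[0.0017,-0.0017,0.0533],"turn":[0,0,0],"fingers":1},{"delta_pos":[0.0017,-0.0017,0.0667],"turn":[0,0,0],"fingers":1},{"delta_pos":[0.0017,-0.0017,0.08],"turn":[0,0,0],"fingers":1},{"delta_pos":[0.0017,-0.0017,0.0933],"turn":[0,0,0],"fingers":1},{"delta_pos":[0.0017,-0.0017,0.105],"turn":[0,0,0],"fingers":1},{"delta_pos":[0.0017,0.005,0.11],"turn":[0,0,0],"fingers":1},{"delta_pos":[0.0017,0.01,0.1117],"turn":[0,0,0],"fingers":1},{"delta_pos":[0.0017,0.0133,0.1117],"turn":[0,0,0],"fingers":1},{"delta_pos":[0.0017,0.0167,0.1117],"turn":[0,0,0],"fingers":1},{"delta_pos":[0.0017,0.0167,0.1117],"turn":[0,0,0],"fingers":1}]}}

```text
clock: 11.7
position: [0.557, -0.041, 0.0425]
ee_rot: [0.991, 0.136, -0.001, -0.002]
ft_force: [-3.7, 11.4, -1.7]
grip_width: -0.002
grasp_force: 5.8
```

```bash
python3 - <<'E'
from h import *
o=get_obs(); print(o['clock'],np.round(w2c(o['position']),4),np.round(o['ft_force'],1))
E
```

```text
11.7 [-0.0128  0.0633  0.0425] [-3.7 11.4 -1.7]
```

The force is 11 N sideways, which suggests the stop. One more small push, then I'll back off sideways and look.

Scaled: 0.002 m / 0.6 = 0.0033.

>>> {"name": "move_arm", "arguments": {"plan": [{"delta_pos":[0,0.0033,0],"turn":[0,0,0],"fingers":1},{"delta_pos":[0,0.0033,0],"turn":[0,0,0],"fingers":1}]}}

```text
clock: 11.95
position: [0.5571, -0.0412, 0.0424]
ee_rot: [0.991, 0.136, -0.002, -0.003]
ft_force: [-7.2, 17.3, 1.7]
grip_width: -0.005
grasp_force: 9.1
```

Scaled: -0.11 m / 0.6 = -0.1833, -0.002 m / 0.6 = -0.0033.

>>> {"name": "move_arm", "arguments": {"plan": [{"delta_pos":[0,-0.02,0],"turn":[0,0,0],"fingers":1},{"delta_pos":[-0.0333,-0.025,0],"turn":[0,0,0],"fingers":1},{"delta_pos":[-0.0833,-0.0167,-0.05],"turn":[0,0,0],"fingers":1},{"delta_pos":[-0.1667,-0.0033,-0.1167],"turn":[0,0,0],"fingers":1},{"delta_pos":[-0.1833,0,-0.1333],"turn":[0,0,0],"fingers":1},{"delta_pos":[-0.1833,0,-0.1333],"turn":[0,0,0],"fingers":1}]}}

```text
clock: 12.7
position: [0.4531, -0.0754, 0.1242]
ee_rot: [0.991, 0.134, 0.002, -0.001]
ft_force: [0.6, -1.3, -0.6]
grip_width: -0.003
grasp_force: 0.0
```

```bash
python3 - <<'E'
from h import *
o=get_obs(); print(o['clock'],np.round(w2c(o['position']),4),np.round(o['ft_force'],1))
c=wcam(); s=camera('scene'); W=w2c(cloud(c))*1000
for p in [(200,10),(200,20),(430,10),(430,22)]: print(p,np.round(W[p[1],p[0]],1))
a=cv2.resize(c['color'][:110,150:450],None,fx=2.6,fy=2.6)
b=cv2.resize(s['color'][170:285,235:395],(780,312)[:1]+(310,)) if 0 else cv2.resize(s['color'][190:270,255:400],None,fx=3.8,fy=3.8)
b=cv2.copyMakeBorder(b,0,0,0,780-b.shape[1],cv2.BORDER_CONSTANT)
cv2.imwrite('pics/fin.png',np.vstack([a,b])[:,:,::-1])
E
```

```text
12.7 [-0.1221  0.0576  0.1242] [ 0.6 -1.3 -0.6]
(200, 10) [  4.5 105.4  67.1]
(200, 20) [  2.9 108.5  55.5]
(430, 10) [  4.1 -20.8  69.7]
(430, 22) [  2.2 -27.7  55.3]
```

View pics/fin.png

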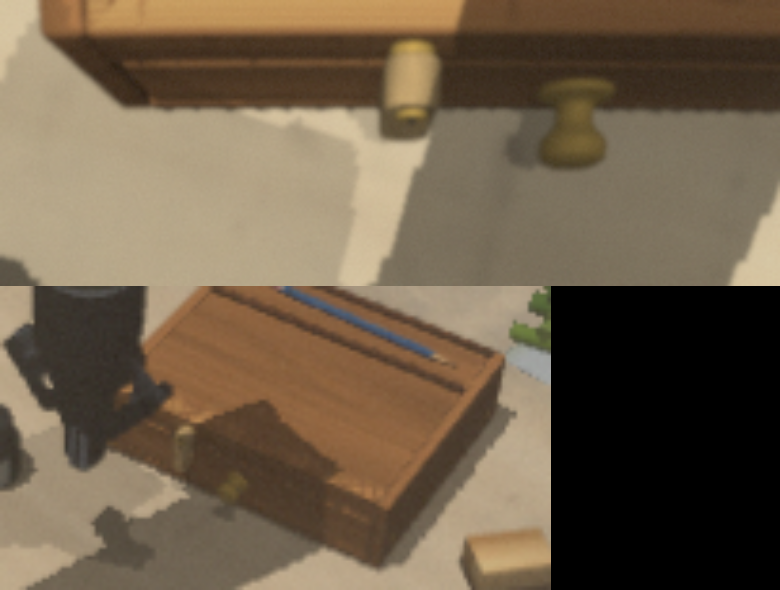

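The button at (410,90) in the upper crop hangs straight down across the shut drawer, and nothing else has moved. The arm is clear of everything.

```bash
python3 -c "
from workcell import hand_in; print(hand_in())"
```

```text
the job is handed in; nothing more can be done
None
```

The job is done and handed in: the marker lies flat in the drawer, the drawer is home and flush with the chest, and the turn button hangs straight down across it.

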